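# Set the stirring speed and start the stirrer

## Robot

A 6-joint arm with a two-finger parallel gripper is mounted at the origin on a cart in front of the work surface, level with it; the furniture and walls round the work are solid. World frame = base frame: x ahead of the robot, y to its left, z up, the work surface at z = 0. Lengths are in mm, angles in rad, forces in N, time in s.
With the tool pointing down it reaches from about 300 to 775 mm from the base axis. Payload 14.6 kg.
Tool frame: the origin (TCP) lies where the fingers leave the gripper's body, on its centre line; the fingertips stand 97 mm ahead of it and the grasp point (between the pads) lies ahead of it (grip_depth is the z of the grasp point in the tool frame, in mm); z points along the fingers, y is the line along which they close (so a half turn about z gives the same grasp; the last joint's range is limited). The gripper opens to 94 mm and grips with 3 to 60 N. Pads are 16 mm wide; open, the fingers measure 119 mm over their backs; the gripper's body (75 mm by 177 mm) begins 78 mm behind the grasp point.
Start: joints at [-1.235, 0.3, 1.521, -0, 1.321, -0.067], TCP at [215.59, -505.975, 302.646] pointing down, gripper open.
Joint ranges: [-3.03, 3.03], [-0.79, 2.21], [0.23, 2.52], [-1.04, 4.18], [0, 3.07], [-2.55, 2.55]. Speed limits (rad/s): [2.22, 2.22, 2.57, 3.14, 3.14, 3.14].

## Interface

Orientations are given as [roll, pitch, yaw] about the fixed x, y, z axes, in that order (R = Rz(yaw) Ry(pitch) Rx(roll)).
In Python, from cell import read_state, camera, sign_off, regions_of, spot_point, grip_depth gives the robot as it stands. The module is installed in compiled form; this text tells all that it offers.
- The arm moves only by the tool send_rows, never from a script. Its argument "series" is a list of rows, each a list of 3 entries, a list of its own where there are three numbers: the shift along the world's x, y, z in mm, then the turn about the world's z in degrees, then the closure, from -1 (fully open) to 1 (shut), so that 0 is half open. A call has 1 to 12 rows; each row shifts and turns the commanded pose from where the row before left it; what a row does not reach is not made up. A row lasts 1/10 s, in which the tool goes at most 50 mm and 8.59 degrees, less where a joint would pass 70% of its speed; a pose out of reach is approached as far as the arm can. A call is refused whole if a number of a shift passes 50 or a number of a turn 8.59, either way. A call with a gripper value outside its range is refused whole. The fingers move at their own pace and stop on an object; "squeeze" is the grip in N (left out, the last holds). Time passes only in rows, so rows that do not move let the fingers close. It gives the time, the measured TCP pose, the force, the opening and the grip force at its end, in the units of the state.
- read_state(): the state, without advancing time (a new reading comes with each control period).
- camera(name): name is "side" or "top"; returns a dict with "color" (384x512x3 uint8, blue, green, red), "fx", "fy", "cx", "cy" (pixels), "camera_from_world" (4x4, takes a point from world to camera coordinates). Camera axes: x right, y down, z forward; pixel columns grow to the right and rows downward; lengths in mm; the calibration is good to about 2 mm. A picture is of the moment at which its call begins. There is no depth.
- sign_off(): hands the job in; it is judged then, once.
Trained networks look in a picture, given as the dict that the camera call returned (one of the last four; its "shot" number tells which), for a name from the list of things; names that differ only in an ending like _2 or _b are one class to them, and where a whole thing is asked for, a point or a joint stands for the part that bears it (a point fixed in the world has none). Each returns a list of dicts, best first, with "confidence" (0 to 1); they miss things now and then, are a little off and sometimes report something else, mostly with a low value. They report only what shows in the picture. A call takes as long as a camera call.
- regions_of(thing, picture): "mask" (384x512 bool, what is visible of it).
- spot_point(thing, picture): "point" ([x, y, z] in mm, in the coordinates of the camera as it stood for that picture, good to about 4 mm: a listed point, or the origin of a listed thing).
The state is a dict: "clock": time; "joints": joint angles; "qd": joint speeds; "effort": joint torques, N m; "eef_pos": TCP position; "eef_rot": TCP orientation; "wrist_force": force on the tool from outside, world axes, zero at the start; "moment": the same for the moment, N m; "finger_gap": finger opening in mm; "finger_force": force on a finger pad.
Only numpy, scipy, OpenCV 4.12 (cv2) and the standard library are available. Lean on these libraries where they do the work, as an engineer would, in place of code of your own. Each camera call takes 0.05 s, during which the arm holds its last target. There are 200 camera calls.

## Task

Set the magnetic stirrer and start it. First turn its speed dial, by pushing the side of the bar grip with a fingertip, never pinching it from both sides, until the white index line on the dial lines up with the line on the small steel set-mark clip on the dial's rim. Only then press the round start key fully down and let it come back up; leave the clip set where it is, do not shove or lift the stirrer, and do not disturb the bottle on its plate or the things beside it.

Things in the scene. Friction and masses are not known exactly. Their poses are not given: they have to be found in the camera images.
- stirrer: loose compact magnetic stirrer, about 2.5 to 3.6 kg: white box 250 x 190 x 58 mm on rubber feet, its flat top deck 58 mm above the worktop. Origin under its centre, on the worktop; own -x is its front (controls), own +x its rear, own +y its left, z up. In its own frame the dial axis is at x -66, y +31 mm, the start key at x -66, y -59 mm, and the centre of the round steel plate (124 mm across, its top 68 mm above the worktop) at x +60, y 0 mm
- speed_dial (a joint): angle of the speed dial, rad, 0 to 4.71, growing clockwise seen from above. At 0 the pointing end of its bar points in the stirrer frame to 135 degrees anticlockwise from own +x (front left), so at value q it points to 2.356 - q. The dial stays where it is left; it turns against a dry friction of about 0.05 N m (2 N pushed 24 mm from the axis)
- dial_axis (a point): point on the dial's axis at the top of the bar grip (87 mm above the worktop). The black dial is a flat skirt 80 mm across, its top 64 mm above the worktop, with an upright bar grip across its middle, 67 mm long (from 32 mm out at the pointing end to 35 mm out at the other end), 15 mm thick over its rubber side inlays, rising 23 mm above the skirt, ends rounded. The point's own x points along the bar to the pointing end
- index_line (a point): outer end of the dial's white index line, 41 mm from the dial axis at the pointing end of the bar, at the rim of the skirt (62 mm above the worktop); moves with the dial. A white line also runs along the top of the bar on that end only
- set_line (a point): inner end of the engraved black line on the steel set-mark clip, 41 mm from the dial axis (62 mm above the worktop). The clip is 15 x 9 mm, reaches 66 mm above the worktop and sits on the aluminium scale ring (103 mm across) round the dial
- set_mark (a joint): angle of the set-mark clip about the dial axis, rad, counted as the dial's angle: lines meet when speed_dial equals set_mark. To be left as it is (its own friction is about 0.15 N m)
- inlay_a: rubber inlay on one long side of the bar grip, 50 x 18 mm, facing anticlockwise of the pointing end. Origin at its centre, 6 mm from the bar's middle plane, 74 mm above the worktop
- inlay_b: the same inlay on the other long side of the bar grip, facing clockwise of the pointing end. Touching both inlays hard at once is pinching
- start_key_top (a point): centre of the top of the round white start key, 26 mm across, 79 mm above the worktop and 9 mm above its black 42 mm collar, to the right of the dial, 90 mm from the dial's axis; faces up
- start_key (a joint): travel of the start key, m: 0 up, 0.005 fully down; sprung, resists with 1.5 N at first and 5 N fully down, comes back by itself
- buffer_bottle: loose capped plastic bottle, 48 mm across, 83 mm tall, standing on the stirrer's plate; origin at the centre of its foot. Leave alone
- beaker: loose beaker, 72 mm across, 99 mm tall, to the right of the stirrer; origin at the centre of its foot. Leave alone
- petri: loose petri dish, 60 mm across, 14 mm tall, to the left of the stirrer; origin at the centre of its underside. Leave alone
- marker: loose marker pen, 125 mm long, 15 mm thick, lying to the right of the stirrer; origin under its centre. Leave alone

How it is judged (in metres and radians):
On the way, in this order (a step that is already met when the one before it is completed fails the run):
1. the dial's index line stands at the set-mark's line, with the start key not pressed (horizontal distance between index_line and set_line below 0.004 m and value of joint start_key below 0.001 m), for 0.3 s.
2. the start key is pressed fully down with the dial on its mark (value of joint start_key above 0.004 m and horizontal distance between index_line and set_line below 0.004 m), for 0.1 s.
At the end, for the whole second after the job is handed in: The dial's index line is within 4 mm (about 5.5 degrees) of the set-mark's line, the start key has been pressed fully down (over 4 of 5 mm) after that and is up again, the stirrer and the clip are within 12 mm of where they were, and the bottle stands upright on the plate within 15 mm of its place (all of step 1 and linear speed of stirrer below 0.01 m/s and distance of each of stirrer, set_line from where it was at the start of the episode below 0.012 m and distance of buffer_bottle from where it was at the start of the episode below 0.015 m and angle between buffer_bottle's own z axis and vertical below 0.1 rad); the robot touches nothing.
It fails at once if the start key is pressed while the dial is off its mark (value of joint start_key above 0.0025 m and horizontal distance between index_line and set_line above 0.005 m).
It fails at once if the bar grip is pinched from both sides (contact force between the fingers and inlay_a above 0.7 N and contact force between the fingers and inlay_b above 0.7 N).
It fails at once if the stirrer is shoved, tipped or lifted (distance of stirrer from where it was at the start of the episode above 0.012 m or angle between stirrer's own z axis and vertical above 0.06 rad).
It fails at once if the set-mark clip is shifted (distance of set_line from where it was at the start of the episode above 0.012 m).
It fails at once if the bottle on the plate or a thing beside the stirrer is disturbed (distance of any of buffer_bottle, beaker, petri, marker from where it was at the start of the episode above 0.015 m or angle between buffer_bottle's own z axis and vertical above 0.15 rad).
It also fails if it takes over 58 s, if anything falls off the work surface, if the arm or the gripper's body presses on something with over 40 N, if the wrist force passes 120 N, or if a joint passes its speed limit or range.

## Working session

There is one attempt and no reset: what is moved stays moved. The work goes in short steps, Python scripts to look and compute and a tool call to move; the robot and the scene stay as the last step left them, time stands still between calls to the robot, and variables do not carry over. Pictures are saved under pics/ and viewed, at most 10 in all, crops included, and the job is handed in when it is done.

Besides the shell and the picture viewer there is one more tool, called after "Emit:" as name([rows], argument=value, ...), one row to a line, values as JSON. send_rows: Moves the arm, as the interface text tells. Its arguments: {"type":"object","properties":{"series":{"type":"array"},"squeeze":{"type":"number"}},"required":["series"]}

```bash
mkdir -p pics
cat > h.py <<'E'
import numpy as np, cv2
from cell import *
def world(p,pic):
    return (np.linalg.inv(pic["camera_from_world"])@np.r_[p,1])[:3]
def pix(w,pic):
    c=(pic["camera_from_world"]@np.r_[w,1])[:3]
    return np.array([pic["fx"]*c[0]/c[2]+pic["cx"],pic["fy"]*c[1]/c[2]+pic["cy"]])
def ray(u,v,z,pic):
    M=np.linalg.inv(pic["camera_from_world"]); d=M[:3,:3]@[(u-pic["cx"])/pic["fx"],(v-pic["cy"])/pic["fy"],1]; o=M[:3,3]
    return o+d*(z-o[2])/d[2]
E
python3 - <<'E'
from h import *
for n in ("top","side"):
    p=camera(n); cv2.imwrite(f"pics/{n}0.png",p["color"])
    print(n, np.linalg.inv(p["camera_from_world"])[:3,3].round(), p["fx"])
    for t in "stirrer dial_axis index_line set_line start_key_top buffer_bottle beaker petri marker".split():
        r=spot_point(t,p)
        print(t,[(world(a["point"],p).round(1).tolist(),round(a["confidence"],2)) for a in r[:2]])
s=read_state();print(s,grip_depth)
E
```

```text
top [ 478. -146.  920.] 366.55417099726975
stirrer [([615.1, -104.2, -1.6], 0.93)]
dial_axis [([538.3, -87.6, 88.0], 0.66)]
index_line [([530.8, -46.8, 62.1], 0.79), ([676.8, -98.7, 72.3], 0.58)]
set_line []
start_key_top [([557.5, -178.0, 78.3], 0.5)]
buffer_bottle [([676.3, -100.6, 70.3], 0.9), ([540.5, -89.3, 89.2], 0.62)]
beaker [([701.5, -262.3, 1.8], 0.84)]
petri [([585.4, 38.0, -7.6], 0.58)]
marker [([574.3, -266.4, -4.5], 0.8), ([532.7, -46.0, 63.1], 0.17)]
side [ 353. -907.  383.] 357.56054923755454
stirrer [([617.7, -114.7, -1.0], 0.86)]
dial_axis [([544.5, -88.5, 88.9], 0.86)]
index_line [([532.4, -50.6, 65.3], 0.94)]
set_line []
start_key_top [([556.7, -176.1, 78.8], 0.39)]
buffer_bottle [([670.1, -107.9, 65.3], 0.7), ([616.3, -110.5, 6.0], 0.5)]
beaker [([695.5, -263.0, -2.8], 0.87)]
petri []
marker [([583.0, -259.0, -0.6], 0.58)]
{'clock': 1.0, 'joints': array([-1.23463791e+00,  2.99894884e-01,  1.52097636e+00, -1.63434946e-05,
        1.32071439e+00, -6.66162280e-02]), 'qd': array([-0.00248853,  0.00127176,  0.00018674,  0.00050067, -0.0001832 ,
       -0.00125745]), 'effort': array([ 9.34408999e-04, -5.31671083e+01, -3.52912581e+01,  7.07970676e-02,
        2.12622166e-02, -4.44661430e-05]), 'eef_pos': array([ 215.56990978, -505.98876741,  302.65839851]), 'eef_rot': array([3.14158671e+00, 1.62671401e-05, 4.02778685e-01]), 'wrist_force': array([ 0.1741497 , -0.04863469,  0.74891976]), 'moment': array([ 0.05055414, -0.02490176, -0.00425311]), 'finger_force': 0.0, 'finger_gap': 93.91108150004514} 78.39999999999999
```

Run:
```python
from h import *
p=camera("top"); c=pix([545,-110,64],p); print(c)
x,y=int(c[0]),int(c[1]); x0,y0=x-60,y-50
cv2.imwrite("pics/crop1.png",cv2.resize(p["color"][y0:y0+85,x0:x0+115],None,fx=7,fy=7,interpolation=cv2.INTER_CUBIC)); print(x0,y0)
for t in ((538,-88,64),(557,-177,79)): print(pix(t,p))
```

```text
[228.00745217 216.52836867]
168 166
[218.53580667 219.69638874]
[256.88427842 210.33226132]
```

View pics/crop1.png

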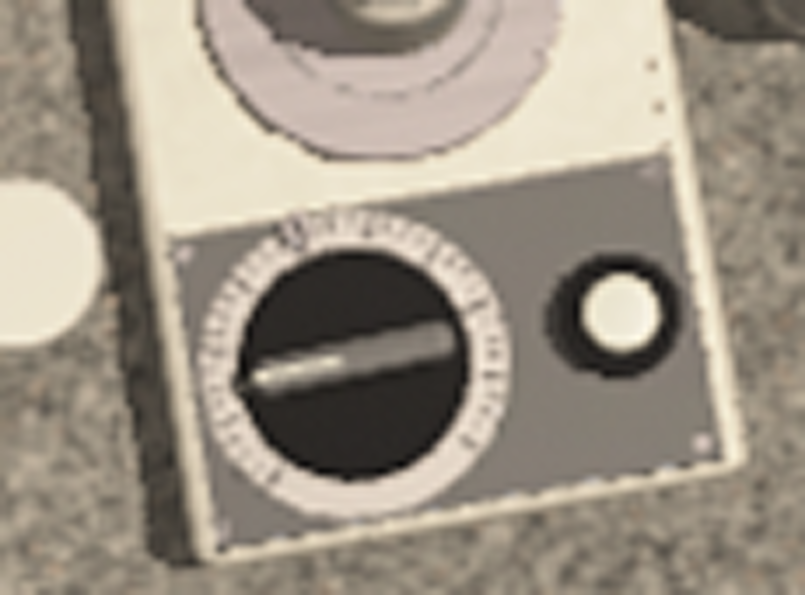

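View pics/top0.png

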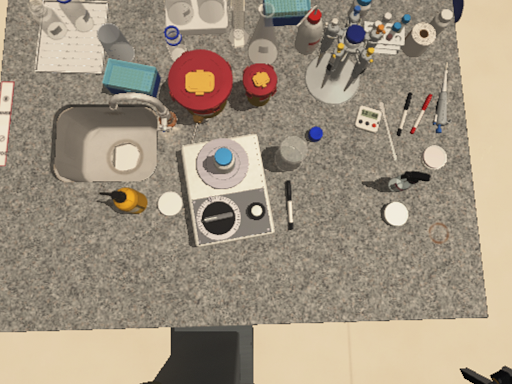

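The top crop shows the dial disc centred near crop (355,365). The index is at its left (245,385), the clip on the ring at about (297,232), and the key at (620,313). I'll turn these into angles.

Run:
```python
from h import *
p=camera("top")
f=lambda a,b,z: ray(168+(a+.5)/7-.5,166+(b+.5)/7-.5,z,p)
c=f(355,365,64)
for n,a,b,z in (("dial",355,365,64),("index",245,385,62),("bartip",258,378,87),("bartail",450,335,87),("clip",297,232,65),("key",620,313,79),("ringtop",355,210,62),("ringbot",360,520,62)):
    w=f(a,b,z); d=w-c; print(n,w.round(1),np.hypot(*d[:2]).round(1),np.degrees(np.arctan2(d[1],d[0])).round(1))
s=camera("side"); w=pix(c,s);x,y=w.astype(int);x0,y0=x-45,y-40
cv2.imwrite("pics/side1.png",cv2.resize(s["color"][y0:y0+75,x0:x0+100],None,fx=8,fy=8,interpolation=cv2.INTER_CUBIC)); print(x0,y0)
cd=np.array([540,-88,62])
for a in (10,23.6,30,40): 
    print(a,((pix(cd+[46*np.cos(np.radians(a)),46*np.sin(np.radians(a)),3],s)-[x0,y0])*8).round())
```

```text
dial [542.6 -87.4  64. ] 0.0 0.0
index [536.7 -50.9  62. ] 37.0 99.1
bartip [537.2 -57.8  87. ] 30.1 100.3
bartail [ 550.1 -119.7   87. ] 33.2 -76.9
clip [587.3 -68.3  65. ] 48.6 23.2
key [ 557.1 -175.3   79. ] 89.1 -80.6
ringtop [594.8 -87.4  62. ] 52.2 -0.0
ringbot [491.6 -88.8  62. ] 51.0 -178.5
174 142
10 [491. 304.]
23.6 [472. 294.]
30 [462. 290.]
40 [443. 284.]
```

View pics/side1.png

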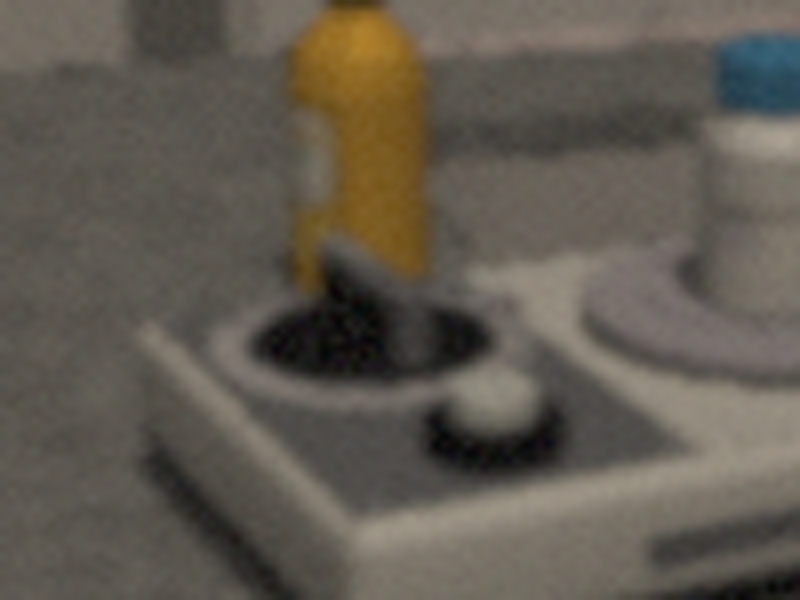

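The side view agrees: the clip is at about (505,305), which is around 20–24° world, and the bar points to about 101°. I'll move above the far side of the tail end with the fingers closed.

Emit:
send_rows([
  [[30,33.5,-4],6.5,1],
  [[30,33.5,-4],6.5,1],
  [[30,33.5,-4],6.5,1],
  [[30,33.5,-4],6.5,1],
  [[30,33.5,-4],6.5,1],
  [[30,33.5,-4],6.5,1],
  [[30,33.5,-4],6.5,1],
  [[30,33.5,-4],6.5,1],
  [[30,33.5,-4],6.5,1],
  [[30,33.5,-4],6.5,1],
  [[30,33.5,-4],6.5,1],
  [[32,34,-4],6.5,1],
], squeeze=5)

```text
clock: 2.35
eef_pos: [578.6, -101.9, 254.6]
eef_rot: [3.141, 0.0, 1.769]
wrist_force: [0.2, -0.7, 0.3]
finger_gap: 2.0
finger_force: 0.0
```

Emit:
send_rows([
  [[0,0,0],0,1],
  [[0,0,0],0,1],
  [[0,0,0],0,1],
])

```text
clock: 2.65
eef_pos: [577.1, -104.2, 254.7]
eef_rot: [-3.141, 0.0, 1.763]
wrist_force: [-0.1, 0.9, 0.2]
finger_gap: 0.1
finger_force: 0.0
```

Emit:
send_rows([
  [[0,0,-20],0,1],
  [[0,0,-20],0,1],
  [[0,0,-20],0,1],
  [[0,0,-14],0,1],
  [[0,0,-10],0,1],
  [[0,0,0],0,1],
  [[0,0,0],0,1],
])

```text
clock: 3.35
eef_pos: [577.8, -103.7, 171.3]
eef_rot: [3.141, 0.0, 1.764]
wrist_force: [0.3, -0.2, 0.1]
finger_gap: 0.4
finger_force: 0.0
```

Emit:
send_rows([
  [[-6,-1,0],0,1],
  [[-5.3,-0.6,0],0,1],
  [[-2.7,-3.1,0],-8,1],
  [[-3.1,-2.7,0],-8,1],
  [[-3.5,-2.3,0],-8,1],
  [[-3.7,-1.8,0],-8,1],
  [[-4,-1.2,0],-8,1],
  [[-4.1,-0.7,0],-8,1],
  [[-4.1,-0.1,0],-8,1],
  [[-4.1,0.5,0],-8,1],
  [[0,0,0],0,1],
])

```text
clock: 4.45
eef_pos: [536.9, -116.6, 171.6]
eef_rot: [3.14, -0.001, 0.645]
wrist_force: [2.0, -0.2, 1.9]
finger_gap: 0.4
finger_force: 1.2
```

Emit:
send_rows([
  [[6,-8,0],0,1],
  [[6,-8,0],0,1],
  [[0,0,40],0,1],
  [[0,-20,40],0,1],
  [[0,-45,10],0,1],
  [[0,-45,0],0,1],
  [[0,-45,0],0,1],
  [[0,-20,0],0,1],
  [[0,0,0],0,1],
])

```text
clock: 5.35
eef_pos: [548.4, -310.7, 259.8]
eef_rot: [-3.141, 0.001, 0.646]
wrist_force: [0.3, 0.8, 0.6]
finger_gap: 0.1
finger_force: 0.0
```

```bash
cat > look.py <<'E'
from h import *
import sys
p=camera("top"); x0,y0=185,185
cv2.imwrite(f"pics/{sys.argv[1]}.png",cv2.resize(p["color"][y0:y0+58,x0:x0+66],None,fx=10,fy=10,interpolation=cv2.INTER_CUBIC))
for t in ("dial_axis","index_line","set_line","start_key_top"):
    print(t,[(world(a["point"],p).round(1).tolist(),round(a["confidence"],2)) for a in spot_point(t,p)[:2]])
E
python3 look.py l2
```

```text
dial_axis [([541.3, -88.4, 88.1], 0.59)]
index_line [([573.4, -61.3, 62.5], 0.96), ([582.1, 37.0, -3.5], 0.75)]
set_line []
start_key_top [([556.7, -178.2, 81.9], 0.66)]
```

View pics/l2.png

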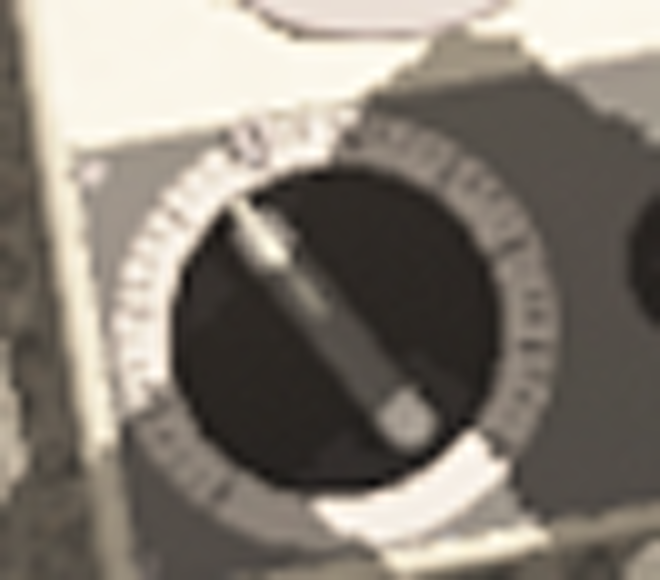

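The index outer end is at about (232,203) in the crop and the clip at (250,143), with the disc centre at (336,330). That leaves about 14° clockwise to go. I'll pin the clip's angle down.

Run:
```python
from h import *
ps=[camera("top") for _ in range(8)]
p=ps[-1]; im=np.mean([q["color"].astype(float) for q in ps],0)
C=ray(185+33.6-.45,185+33-.45,64,p); print(C)
for t in ("set_line","set_mark","speed_dial","dial_axis"):
    for a in regions_of(t,p)[:2]:
        m=a["mask"]; v,u=np.nonzero(m); w=ray(u.mean(),v.mean(),64,p); d=w-C
        print(t,round(a["confidence"],2),m.sum(),w.round(1),np.degrees(np.arctan2(d[1],d[0])).round(1))
# polar unwrap: columns = angle 60..-10, rows radius 30..56
A=np.radians(np.linspace(60,-5,780)); R=np.linspace(58,28,240)
mx=np.zeros((240,780),np.float32); my=mx.copy()
for i,r in enumerate(R):
    for j in range(780):
        mx[i,j],my[i,j]=pix([C[0]+r*np.cos(A[j]),C[1]+r*np.sin(A[j]),64],p)
cv2.imwrite("pics/polar.png",cv2.remap(im.astype(np.float32),mx,my,cv2.INTER_CUBIC).clip(0,255))
```

```text
[542.99955822 -87.11970089  64.        ]
set_mark 0.63 896 [ 694.3 -262.1   64. ] -49.2
speed_dial 0.62 922 [543.7 -88.1  64. ] -54.3
dial_axis 0.91 904 [543.5 -88.2  64. ] -64.0[ WARN:0@17.015] global loadsave.cpp:1063 imwrite_ Unsupported depth image for selected encoder is fallbacked to CV_8U.
```

View pics/polar.png

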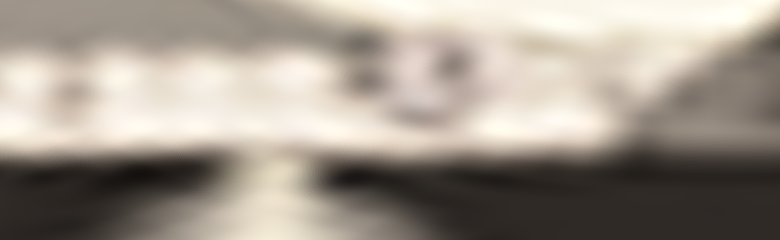

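The clip's centre is at about 23.5° (polar columns 385–505) and the index at about 37° (column 278). I'll repeat the approach and push about 13.5° more.

Emit:
send_rows([
  [[0,20,0],0,1],
  [[0,45,0],0,1],
  [[0,45,0],0,1],
  [[0,45,-10],0,1],
  [[0,20,-40],0,1],
  [[0,0,-30],0,1],
  [[0,0,-10],0,1],
  [[0,0,0],0,1],
  [[-4,5.5,0],0,1],
  [[-4,5.5,0],0,1],
  [[0,0,0],0,1],
])

```text
clock: 7.3
eef_pos: [540.8, -121.1, 171.8]
eef_rot: [3.14, -0.001, 0.647]
wrist_force: [-0.7, -0.2, 0.2]
finger_gap: 0.6
finger_force: 0.0
```

Emit:
send_rows([
  [[-2,2.5,0],0,1],
  [[-2,2.5,0],0,1],
  [[-2,0.6,0],-4,1],
  [[-2,0.6,0],-4,1],
  [[-1.4,0.5,0],-3,1],
  [[-1.5,0.6,0],-3,1],
  [[0,0,0],0,1],
  [[0,0,0],0,1],
])

```text
clock: 8.1
eef_pos: [530.3, -114.3, 171.0]
eef_rot: [3.141, -0.001, 0.404]
wrist_force: [0.8, -2.0, 3.0]
finger_gap: 0.3
finger_force: 1.5
```

Emit:
send_rows([
  [[5,-11,0],0,1],
  [[5,-11,0],0,1],
  [[0,0,40],0,1],
  [[0,-20,40],0,1],
  [[0,-45,10],0,1],
  [[0,-45,0],0,1],
  [[0,-45,0],0,1],
  [[0,-20,0],0,1],
  [[0,0,0],0,1],
])

```text
clock: 9.0
eef_pos: [539.4, -314.5, 259.8]
eef_rot: [-3.141, 0.001, 0.4]
wrist_force: [-0.3, 0.0, 0.2]
finger_gap: 0.5
finger_force: 0.0
```

```bash
python3 look.py l3
```

```text
dial_axis [([539.0, -89.3, 86.7], 0.61)]
index_line [([578.7, -73.3, 61.6], 0.66)]
set_line []
start_key_top [([558.3, -176.5, 74.8], 0.57), ([673.0, -99.9, 68.4], 0.43)]
```

View pics/l3.png

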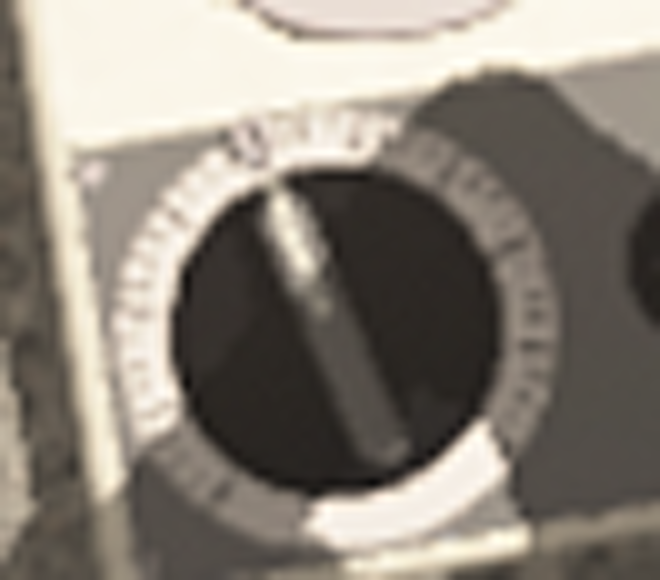

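The index end is now at (275,178), about 22° on the disc, next to the clip at (250,145). A polar view will give the residual.

Run:
```python
from h import *
ps=[camera("top") for _ in range(8)]
p=ps[-1]; im=np.mean([q["color"].astype(float) for q in ps],0)
C=ray(185+33.6-.45,185+33-.45,64,p)
A=np.radians(np.linspace(40,5,700)); R=np.linspace(58,24,340)
aa,rr=np.meshgrid(A,R)
W=np.stack([C[0]+rr*np.cos(aa),C[1]+rr*np.sin(aa),0*aa+63,0*aa+1],-1)@p["camera_from_world"].T
mx=(p["fx"]*W[...,0]/W[...,2]+p["cx"]).astype(np.float32); my=(p["fy"]*W[...,1]/W[...,2]+p["cy"]).astype(np.float32)
cv2.imwrite("pics/polar2.png",cv2.remap(im.clip(0,255).astype(np.uint8),mx,my,cv2.INTER_CUBIC))
```

```text
(no output)
```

View pics/polar2.png

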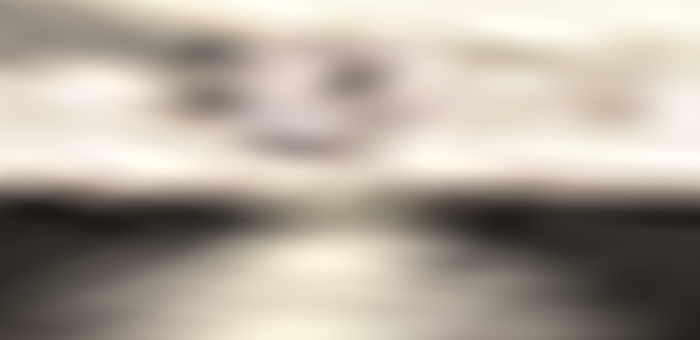

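The index is at about 22.7° and the clip's centre at about 23°, so they're aligned. Next is the key, at (557.5, -176.5).

Emit:
send_rows([
  [[4.5,40,0],0,1],
  [[4.5,40,0],0,1],
  [[4.5,35,0],0,1],
  [[4.5,23,0],0,1],
  [[0,0,-30],0,1],
  [[0,0,-25],0,1],
  [[0,0,-15],0,1],
  [[0,0,-5],0,1],
  [[0,0,0],0,1],
  [[0,0,0],0,1],
])

```text
clock: 10.65
eef_pos: [558.4, -173.5, 186.7]
eef_rot: [3.141, -0.001, 0.402]
wrist_force: [-0.2, -0.5, 0.3]
finger_gap: 0.4
finger_force: 0.0
```

Emit:
send_rows([
  [[-0.5,-2.5,0],0,1],
  [[0,0,-5],0,1],
  [[0,0,-3],0,1],
  [[0,0,-2],0,1],
  [[0,0,-2],0,1],
  [[0,0,-2],0,1],
  [[0,0,0],0,1],
])

```text
clock: 11.35
eef_pos: [557.6, -175.7, 171.6]
eef_rot: [-3.142, 0.0, 0.403]
wrist_force: [-2.4, 0.1, 5.0]
finger_gap: 0.3
finger_force: 2.3
```

Emit:
send_rows([
  [[0,0,-0.7],0,1],
  [[0,0,-0.7],0,1],
  [[0,0,0],0,1],
  [[0,0,0],0,1],
])

```text
clock: 11.75
eef_pos: [557.6, -175.7, 171.2]
eef_rot: [3.141, -0.0, 0.403]
wrist_force: [-7.0, 1.4, 13.9]
finger_gap: 0.4
finger_force: 6.6
```

The force is now 13.9 N, well above the spring's 5 N, so the key is on its stop. Releasing.

Emit:
send_rows([
  [[0,0,0],0,1],
  [[0,0,5],0,1],
  [[0,0,15],0,1],
  [[0,0,40],0,1],
  [[0,-40,30],0,1],
  [[0,-45,0],0,1],
  [[0,-45,0],0,1],
  [[0,0,0],0,1],
  [[0,0,0],0,1],
])

```text
clock: 12.65
eef_pos: [557.4, -306.2, 260.4]
eef_rot: [-3.141, -0.0, 0.401]
wrist_force: [-0.4, 0.0, -0.8]
finger_gap: 0.6
finger_force: 0.0
```

```bash
python3 look.py l4
```

```text
dial_axis [([540.1, -88.7, 88.5], 0.97)]
index_line [([580.7, -71.2, 62.7], 0.64)]
set_line []
start_key_top [([556.6, -178.3, 77.0], 0.48)]
```

View pics/l4.png

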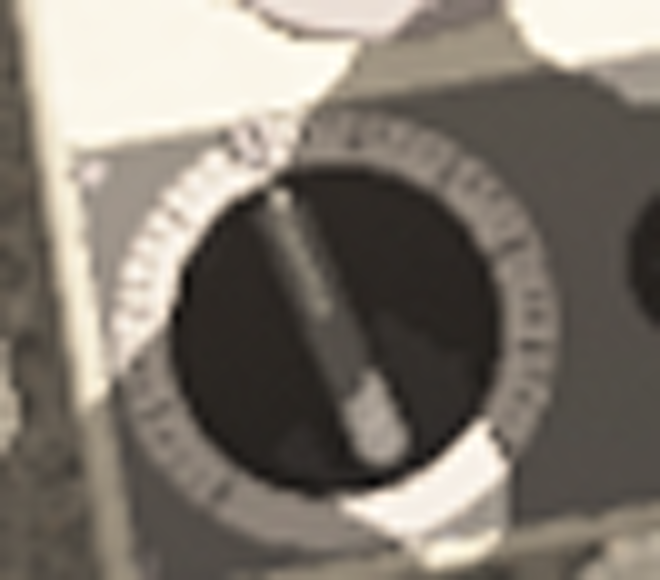

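The picture hasn't changed: index at (276,180) by the clip at (250,145), and the stirrer hasn't moved. Handing in.

```bash
python3 -c "
from cell import *
print(sign_off())"
```

```text
the job is handed in; nothing more can be done
None
```

The dial was pushed one-sidedly until its line sat within about 2° of the set-mark by camera, then the start key was pressed to its stop and released, nothing else was seen to move, and the job is handed in; no verdict came back.

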